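# Unlock and pull the dust extractor's bayonet filter

## Task

Set the dust extractor's red suction lever to the yellow idle mark. Then swing the orange filter's arm anticlockwise (seen from above) as far as it goes, so that it points along the green mark, lift the filter out of its pot and stand it upright in the red tray. Set it down, do not drop it, leave the lever on the mark, and leave the spray can, the tape roll and the disc where they are.

Things in the scene. Friction and masses are not known exactly. Their poses are not given: they have to be found in the camera images.
- extractor: Fixed grey dust extractor. Origin on the bench, front -x, z up. Housing x -115 to +145 mm, y -200 to +150 mm, top 70 mm above the bench; behind x +87 mm a blue motor hump rises to 115 mm. Filter pot at (0, +70) mm, lever pivot at (+60, -110) mm. Flat marks beside the pot: green along -x (filter open), red 60 degrees clockwise of it (locked).
- pot_axis (a point): Centre of the filter pot's mouth, on its axis, level with its rim 130 mm above the bench; axes as the extractor's. Pot 120 mm outside diameter, 60 mm deep.
- lever_pivot (a point): The suction lever's vertical hinge axis, at (+60, -110) mm in the extractor's frame, level with the housing top 70 mm above the bench; axes as the extractor's.
- suction (a joint): Angle of the red suction lever about its vertical pivot, 0 to 1.4 rad, growing anticlockwise seen from above. At 0.7 it points along the extractor's -x, at 0 it is 0.7 rad clockwise of that. Starts at 1.05 to 1.35. Friction holds it where it is left (0.12 N m, some 1.3 N at the post).
- lever_post (a point): Centre of the top of the lever's upright round red post: 16 mm diameter, 95 mm from the pivot, top 142 mm above the bench, free to be pushed above 95 mm. Below it runs the flat lever arm, 14 mm wide, top at 90 mm, out to 115 mm from the pivot. The lever points along this point's -x.
- idle_mark: Yellow bar 36 x 12 x 4 mm fixed on the housing beyond the lever's tip, 121 to 157 mm from the pivot. Its origin lies on the lever's pivot axis and the bar along its own -x. The lever is at idle when it points along that -x, which lies 0.35 rad clockwise to 0.05 rad anticlockwise of the extractor's -x.
- filter: Loose orange bayonet filter, 0.3 to 0.6 kg. Origin: centre of its underside, 70 mm above the bench when seated; z up. Drum 82 mm diameter; cap 112 mm diameter, 63 to 75 mm up. Starts locked, yaw -1.15 to -0.9 rad from the extractor's. Anticlockwise it meets a hard stop at about +0.07; it lifts straight out only between -0.1 rad and the stop. Play 2 mm sideways, 3 mm up.
- filter_arm (a point): Tip of the filter's push arm, 118 mm from the filter's axis along the filter's -x, 71 mm above its underside; axes as the filter's. The straight arm is 18 mm wide, 16 mm high (63 to 79 mm above the underside), its last 15 mm black. 1 to 3 N here turns the filter.
- filter_grip (a point): On the filter's axis, in the black grip bar on its cap, 100 mm above the filter's underside; axes as the filter's. The bar is 70 mm (x) by 28 mm (y), from 75 to 115 mm above the underside.
- tray: Fixed red open tray, 190 x 190 x 45 mm high, walls and floor 5 mm. Origin: centre of its underside on the bench.
- spray_can: Bystander: upright blue and yellow spray can, 64 mm diameter, 190 mm tall; origin at the centre of its underside.
- tape: Bystander: green tape roll lying flat, 110 mm diameter, 48 mm high; origin at the centre of its underside.
- disc: Bystander: light blue disc lying flat, 120 mm diameter, 12 mm thick; origin at the centre of its underside.
Things that resemble listed ones, but are neither listed nor needed, are in the scene too. Several things have the shape of the filter; the one meant has the colours described above.

How it is judged:
On the way, in this order (a step that is already met when the one before it is completed fails the run):
1. the suction lever points at the idle mark (within 0.12 rad) with the filter still locked (angle between the x axis of lever_post and the x axis of idle_mark, either way round below 0.12 rad and angle between the x axis of filter and the x axis of extractor, either way round above 0.5 rad and distance between filter and pot_axis below 0.07 m), for 0.2 s.
2. the filter, still seated in the pot, is turned to its open position (within 0.14 rad) (angle between the x axis of filter and the x axis of extractor, either way round below 0.14 rad and z of filter in the frame of pot_axis below -0.05 m and horizontal distance between filter and pot_axis below 0.015 m), for 0.1 s.
3. the filter is lifted clear of the pot (z of filter in the frame of pot_axis above 0.005 m), for 0.1 s.
At the end, for the whole second after the job is handed in: The lever points at the idle mark within 0.12 rad (7 degrees); the filter stands at rest, released, on the tray's floor, its axis within 65 mm of the tray's centre along each of the tray's sides, underside no more than 12 mm above the tray's underside, upright within 0.1 rad (angle between the x axis of lever_post and the x axis of idle_mark, either way round below 0.12 rad and x of filter in the frame of tray between -0.065 and 0.065 m and y of filter in the frame of tray between -0.065 and 0.065 m and z of filter in the frame of tray below 0.012 m and angle between filter's own z axis and vertical below 0.1 rad and linear speed of filter below 0.03 m/s); the robot touches nothing.
It fails at once if the filter is dropped (falls faster than 0.7 m/s, a fall of some 25 mm, with no finger on it) (linear speed of filter above 0.7 m/s and contact force between the fingers and filter below 0.2 N).
It fails at once if the spray can is moved more than 20 mm or tipped (distance of spray_can from where it was at the start of the episode above 0.02 m or angle between spray_can's own z axis and vertical above 0.3 rad).
It fails at once if the tape roll is moved more than 20 mm (distance of tape from where it was at the start of the episode above 0.02 m).
It fails at once if the disc is moved more than 20 mm (distance of disc from where it was at the start of the episode above 0.02 m).
It also fails if it takes over 72 s, if anything falls off the work surface, if the arm or the gripper's body presses on something with over 40 N, if the wrist force passes 120 N, or if a joint passes its speed limit or range.

## Robot

A 7-joint arm with a two-finger parallel gripper is mounted at the origin on the work surface. World frame = base frame: x ahead of the robot, y to its left, z up, the work surface at z = 0. Lengths are in m, angles in rad, forces in N, time in s.
With the tool pointing down it reaches from about 0.4 to 0.85 m from the base axis. Payload 10.4 kg.
Tool frame: the origin (TCP) lies between the finger pads; the fingertips stand manip.tip_extent ahead of it and the grasp point (between the pads) lies 6 mm ahead of it (manip.tip_extent is the distance from the TCP to the fingertips, in m); z points along the fingers, y is the line along which they close (so a half turn about z gives the same grasp; the last joint's range is limited). The gripper opens to 85 mm and grips with 20 to 120 N. Pads are 22 mm wide; open, the fingers measure 114 mm over their backs; the gripper's body (76 mm by 85 mm) begins 54 mm behind the grasp point. The pads swing forward as they close: fully open they stand 13 mm farther back than shut.
Start: joints at [-1.319, 0.332, -0.065, 1.46, 0.022, 1.35, -0.088], TCP at [0.17, 0.602, 0.256] pointing down, gripper open.
Joint ranges: [-2.6, 2.6], [-0.5, 2.12], [-1.47, 1.34], [0.16, 2.42], [-1.27, 4.41], [0.06, 2.06], [-2.6, 2.6]. Speed limits (rad/s): [2.22, 2.22, 2.79, 2.79, 3.14, 3.14, 3.14].

## Interface

Orientations are given as a unit quaternion [x, y, z, w].
In Python, from workcell import get_obs, optics, workorder, manip gives the robot as it stands.
- The arm moves only by the tool jog_arm, never from a script. Its argument "increments" is a list of rows, each a list of 7 numbers: the shift along the tool's x, y, z in m, then the turn, a rotation vector about the tool's x, y, z in rad, then the opening, from -1 (shut) to 1 (fully open). A call has 1 to 5 rows; each row is the pose to reach, as a shift and turn from the pose commanded when the call began, along the tool's axes at that moment; what a row does not reach only later rows make up. A row lasts 1/12 s, in which the tool goes at most 41.7 mm and 7.16 degrees, less where a joint would pass 70% of its speed; a pose out of reach is approached as far as the arm can. A call with a gripper value outside its range is refused whole. The fingers move at their own pace and stop on an object; "grip_force" is the grip in N (left out, the last holds). Time passes only in rows, so rows that repeat a pose let the fingers close. It gives the time, the measured TCP pose, the force, the opening and the grip force at its end, in the units of the state.
- get_obs(): the state, without advancing time (a new reading comes with each control period).
- optics.camera(name): name is "scene" or "top" or "wrist"; returns a dict with "color" (384x512x3 uint8, red, green, blue), "depth" (384x512 float32, m along the optical axis (not along the pixel's ray), 0 where there is no reading), "K" (3x3 intrinsics, pixels), "R" (3x3) and "t" (3): a world point X has camera coordinates R X + t. Camera axes: x right, y down, z forward; pixel columns grow to the right and rows downward; lengths in m; the calibration is good to about 2 mm. A picture is of the moment at which its call begins.
- workorder.hand_in(): hands the job in; it is judged then, once.
The state is a dict: "clock": time; "joint_pos": joint angles; "joint_velocities": joint speeds; "tau": joint torques, N m; "position": TCP position; "ee_rot": TCP orientation; "ft_force": force on the tool from outside, world axes, zero at the start; "torque": the same for the moment, N m; "grip_width": opening from 0.0 (shut) to 1.0 (fully open); "grasp_force": force on a finger pad.
Only numpy, scipy, OpenCV 4.12 (cv2) and the standard library are available. Lean on these libraries where they do the work, as an engineer would, in place of code of your own. Each camera call takes 0.05 s, during which the arm holds its last target. There are 200 camera calls.

## Working session

There is one attempt and no reset: what is moved stays moved. The work goes in short steps, Python scripts to look and compute and a tool call to move; the robot and the scene stay as the last step left them, time stands still between calls to the robot, and variables do not carry over. Pictures are saved under pics/ and viewed, at most 10 in all, crops included, and the job is handed in when it is done.

Besides the shell and the picture viewer there is one more tool, called after ">>>" as a command line: name --pt "numbers of a row" for each row, then --argument value for the rest. jog_arm: Moves the arm, as the interface text tells. Its arguments: {"type":"object","properties":{"increments":{"type":"array"},"grip_force":{"type":"number"}},"required":["increments"]}

```bash
mkdir -p pics; ls; cat > h.py <<'E'
import numpy as np,cv2
from workcell import get_obs,optics,workorder,manip
def cam(n,save=None):
    c=optics.camera(n)
    if save: np.savez('pics/%s.npz'%save,**{k:np.asarray(v) for k,v in c.items()}); cv2.imwrite('pics/%s.png'%save,c['color'][:,:,::-1])
    return c
def load(n): return np.load('pics/%s.npz'%n)
def bp(c,u,v,r=1):
    d=c['depth'][v-r:v+r+1,u-r:u+r+1]; d=np.median(d[d>0])
    p=np.linalg.inv(c['K'])@np.array([u,v,1.])*d
    return c['R'].T@(p-c['t'])
def ray(c,u,v,z):
    o=-c['R'].T@c['t']; d=c['R'].T@np.linalg.inv(c['K'])@np.array([u,v,1.])
    return o+d*(z-o[2])/d[2]
def cloud(c):
    v,u=np.mgrid[:384,:512]; P=np.stack([u,v,np.ones_like(u)],-1)@np.linalg.inv(c['K']).T*c['depth'][...,None]
    return (P-c['t'])@c['R']
def proj(c,X):
    q=c['K']@(c['R']@np.asarray(X)+c['t']); return q[:2]/q[2]
E
python3 - <<'E'
from h import *
a=cam('scene','s0');b=cam('top','t0')
im=np.hstack([cv2.resize(x['color'][:,:,::-1],(800,600)) for x in (a,b)])
cv2.imwrite('pics/t0b.png',cv2.resize(b['color'][:,:,::-1],(800,600)));cv2.imwrite('pics/s0b.png',cv2.resize(a['color'][:,:,::-1],(800,600)))
o=get_obs();print({k:np.round(v,3) for k,v in o.items()},manip.tip_extent)
E
```

```text
pics
{'clock': np.float64(0.1), 'joint_pos': array([-1.319,  0.333, -0.065,  1.461,  0.022,  1.35 , -0.089]), 'joint_velocities': array([-0.   , -0.001, -0.001, -0.002,  0.002, -0.001, -0.   ]), 'tau': array([ 2.0000e-03, -6.2675e+01,  4.9000e-02, -3.9243e+01,  1.6000e-02,
        7.0000e-03, -0.0000e+00]), 'position': array([0.17 , 0.601, 0.256]), 'ee_rot': array([ 0.137,  0.991, -0.001, -0.   ]), 'ft_force': array([ 0.594, -0.199, -0.375]), 'torque': array([0.006, 0.021, 0.001]), 'grasp_force': np.float64(0.0), 'grip_width': np.float64(0.996)} 0.025
```

View pics/t0b.png

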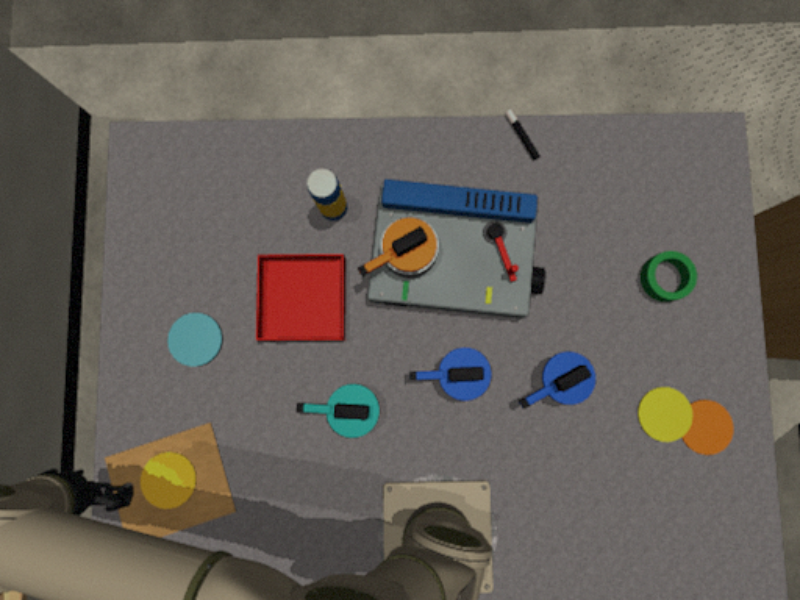

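View pics/s0b.png

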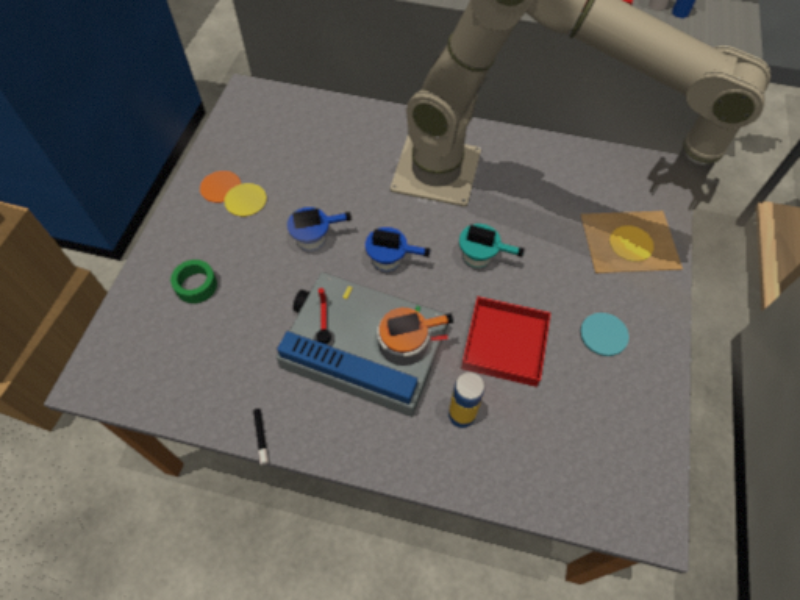

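Top view (800x600): the orange filter is at (409,245) with its black arm tip at (364,270). The lever pivot is at (495,231), its post at (513,270), the yellow mark at (489,295), the tray at (301,298) and the can at (325,190). Filter lookalikes are blue (465,374), blue (569,378), teal (352,411) and a flat orange disc (706,428). By its colour and its pot, I choose (409,245). Next I check it in a close crop.

```bash
python3 - <<'E'
from h import *
b=load('t0');c=b['color'][105:215,220:360,::-1]
cv2.imwrite('pics/c0.png',cv2.resize(c,None,fx=5.4,fy=5.4,interpolation=cv2.INTER_CUBIC))
for n in 't0','s0':
    b=load(n);P=cloud(b);h=cv2.cvtColor(b['color'],cv2.COLOR_RGB2HSV);H,S,V=[h[...,i].astype(int) for i in range(3)]
    ok=(b['depth']>0)
    reg=lambda x0,x1,y0,y1,z0,z1:ok&(P[...,0]>x0)&(P[...,0]<x1)&(P[...,1]>y0)&(P[...,1]<y1)&(P[...,2]>z0)&(P[...,2]<z1)
    def st(nm,m):
        Q=P[m]
        if len(Q)<3: print(nm,len(Q));return
        r=cv2.minAreaRect((Q[:,:2]*1000).astype(np.float32))
        print(nm,len(Q),Q.mean(0).round(3),'rect',np.round(r[0],0),np.round(r[1],0),round(r[2],1),'z',np.percentile(Q[:,2],[5,50,95]).round(3))
    print(n)
    W=reg(.3,.95,-.35,.5,0.02,.3)
    st('orange',W&(H>6)&(H<16)&(S>170)&(V>90)&(P[...,2]>.11))
    red=((H<5)|(H>174))&(S>170)&(V>70)
    st('lever',W&red&(P[...,1]<.05)&(P[...,2]>.075))
    st('post',W&red&(P[...,1]<.05)&(P[...,2]>.12))
    st('tray',reg(.2,.95,.1,.5,0,.08)&red)
    st('trayrim',reg(.2,.95,.1,.5,0.035,.06)&red)
    st('yellow',reg(.4,.95,-.3,.05,0.06,.09)&(H>24)&(H<34)&(S>150))
    st('green',reg(.4,.95,-.1,.3,0.06,.09)&(H>45)&(H<75)&(S>120))
    st('blackbar',reg(.5,.75,-.05,.25,0.16,.2)&(V<60))
    st('armtip',reg(.4,.75,0,.35,0.13,.16)&(V<60))
    st('blue',reg(.6,.95,-.3,.3,0.1,.13)&(H>100)&(H<125)&(S>120))
    st('can',reg(.5,.95,.15,.4,0.15,.22))
    st('top70',reg(.45,.85,-.3,.2,0.06,.08)&(S<60))
    print([bp(b,*np.int_(q)).round(3) for q in ([(262,157),(317,148),(328,171),(233,172)] if n=='t0' else [])])
E
```

```text
t0
orange 161 [0.597 0.067 0.148] rect [597.  59.] [107. 146.] 57.8 z [0.142 0.147 0.156]
lever 114 [ 0.591 -0.155  0.096] rect [ 590. -156.] [97. 12.] 18.2 z [0.085 0.091 0.142]
post 13 [ 0.56  -0.164  0.142] rect [ 560. -164.] [10. 11.] 81.6 z [0.137 0.142 0.145]
tray 2773 [0.521 0.295 0.01 ] rect [521. 291.] [190. 188.] 89.0 z [0.002 0.006 0.045]
trayrim 264 [0.52  0.294 0.045] rect [521. 291.] [190. 188.] 89.0 z [0.04  0.045 0.049]
yellow 29 [ 0.513 -0.118  0.075] rect [ 514. -118.] [ 9. 31.] 79.9 z [0.071 0.075 0.079]
green 30 [0.528 0.06  0.072] rect [528.  60.] [ 7. 38.] 88.7 z [0.068 0.072 0.076]
blackbar 269 [0.63  0.084 0.182] rect [657. 132.] [243.  67.] 60.8 z [0.167 0.184 0.189]
armtip 64 [0.62  0.156 0.148] rect [624. 141.] [249. 140.] 64.8 z [0.136 0.149 0.158]
blue 1561 [ 0.713 -0.055  0.114] rect [715. -58.] [327.  58.] 82.6 z [0.109 0.115 0.119]
can 370 [0.723 0.218 0.185] rect [654. 203.] [214.  62.] 12.8 z [0.158 0.189 0.193]
top70 4679 [ 0.579 -0.065  0.07 ] rect [612. -62.] [379. 258.] 82.9 z [0.065 0.07  0.075]
[array([0.602, 0.048, 0.185]), array([ 0.648, -0.1
[... 421 characters left out ...]
.044]
trayrim 219 [0.549 0.289 0.043] rect [524. 292.] [186. 191.] 89.5 z [0.036 0.043 0.05 ]
yellow 13 [ 0.519 -0.119  0.074] rect [ 517. -118.] [ 8. 28.] 80.4 z [0.07  0.074 0.078]
green 3 [0.517 0.061 0.071] rect [516.  61.] [8. 0.] 43.2 z [0.067 0.07  0.077]
blackbar 55 [0.625 0.047 0.178] rect [620.  51.] [21. 63.] 30.0 z [0.163 0.181 0.188]
armtip 26 [0.59  0.121 0.149] rect [635. 146.] [197. 135.] 57.9 z [0.136 0.15  0.159]
blue 1300 [ 0.722 -0.052  0.115] rect [718. -57.] [327.  57.] 83.0 z [0.107 0.115 0.12 ]
can 342 [0.738 0.222 0.184] rect [660. 202.] [219.  59.] 15.5 z [0.157 0.189 0.194]
top70 2855 [ 0.596 -0.064  0.07 ] rect [616. -59.] [379. 264.] 83.1 z [0.064 0.07  0.075]
[]
```

View pics/c0.png

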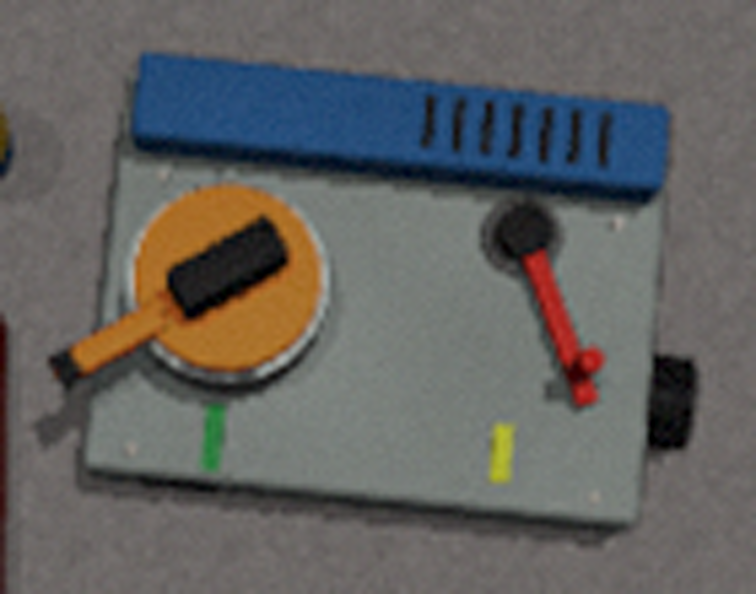

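Close crop: this is the orange filter in the white-rimmed pot, with its arm at lower left and black tip at (65,365). The lever is red with its post at (590,357), the yellow mark is at (502,453) and the green mark at (214,437). The choice is confirmed.

Next I write a planner helper and start towards the lever.

```bash
cat > mv.py <<'E'
import sys
from h import *
from scipy.spatial.transform import Rotation as R
def plan(p,ydeg):
    o=get_obs();q=R.from_quat(o['ee_rot']);a=np.radians(ydeg)
    y=np.array([np.cos(a),np.sin(a),0]);z=np.array([0,0,-1.]);x=np.cross(y,z)
    T=R.from_matrix(np.stack([x,y,z],1))
    M=q.as_matrix()
    print('clk',o['clock'].round(2),'pos',o['position'].round(4),'ydeg',np.degrees(np.arctan2(M[1,1],M[0,1])).round(1),'shift',(q.inv().apply(np.array(p)-o['position'])).round(4),'rot',(q.inv()*T).as_rotvec().round(3),'j',o['joint_pos'].round(2))
if __name__=='__main__':
    v=list(map(float,sys.argv[1:]));plan(v[:3],v[3])
E
python3 mv.py 0.561 -0.163 0.256 95
```

```text
Traceback (most recent call last):
  File "mv.py", line 11, in <module>
    v=list(map(float,sys.argv[1:]));plan(v[:3],v[3])
                                    ~~~~^^^^^^^^^^^^
  File "mv.py", line 9, in plan
    print('clk',o['clock'].round(2),'pos',o['position'].round(4),'ydeg',np.degrees(np.arctan2(M[1,1],M[0,1])).round(1),'shift',(q.inv().apply(np.array(p)-o['position'])).round(4),'rot',(q.inv()*T).as_rotvec().round(3),'j',o['joint_pos'].round(2))
                ^^^^^^^^^^^^^^^^
AttributeError: 'float' object has no attribute 'round'
```

```bash
sed -i "s/o\['clock'\].round(2)/round(float(o['clock']),2)/" mv.py; python3 mv.py 0.561 -0.163 0.256 95
```

```text
clk 0.1 pos [0.1695 0.6013 0.2556] ydeg 74.3 shift [-5.842e-01 -6.293e-01  4.000e-04] rot [-0.001 -0.    -0.362] j [-1.32  0.33 -0.06  1.46  0.02  1.35 -0.09]
```

>>> jog_arm --pt "-0.027 -0.029 0 0 0 -0.07 1" --pt "-0.054 -0.058 0 0 0 -0.14 1" --pt "-0.081 -0.087 0 0 0 -0.21 1" --pt "-0.108 -0.116 0 0 0 -0.28 1" --pt "-0.135 -0.145 0 0 0 -0.36 1"

```text
clock: 0.52
position: [0.2607, 0.4234, 0.2559]
ee_rot: [-0.044, 0.999, -0.0, -0.0]
ft_force: [0.2, 0.1, -0.1]
grip_width: 1.001
grasp_force: 0.0
```

```bash
python3 mv.py 0.561 -0.163 0.256 95
```

```text
clk 0.52 pos [0.2607 0.4234 0.2559] ydeg 95.1 shift [-0.2473 -0.6107  0.    ] rot [-0.    -0.     0.001] j [-1.1   0.05 -0.01  1.79  0.    1.3   0.55]
```

>>> jog_arm --pt "-0.015 -0.037 0 0 0 0 1" --pt "-0.03 -0.074 0 0 0 0 1" --pt "-0.045 -0.111 0 0 0 0 1" --pt "-0.06 -0.148 0 0 0 0 1" --pt "-0.075 -0.185 0 0 0 0 1"

```text
clock: 0.93
position: [0.351, 0.2454, 0.2562]
ee_rot: [-0.043, 0.999, 0.0, -0.0]
ft_force: [0.9, 0.7, 0.5]
grip_width: 1.0
grasp_force: 0.0
```

>>> jog_arm --pt "-0.015 -0.037 0 0 0 0 1" --pt "-0.03 -0.074 0 0 0 0 1" --pt "-0.045 -0.111 0 0 0 0 1" --pt "-0.06 -0.148 0 0 0 0 1" --pt "-0.075 -0.185 0 0 0 0 1"

```text
clock: 1.35
position: [0.4414, 0.0674, 0.2563]
ee_rot: [-0.043, 0.999, 0.0, 0.0]
ft_force: [0.4, 0.4, -0.3]
grip_width: 0.996
grasp_force: 0.0
```

>>> jog_arm --pt "-0.015 -0.037 0 0 0 0 1" --pt "-0.03 -0.074 0 0 0 0 1" --pt "-0.045 -0.111 0 0 0 0 1" --pt "-0.06 -0.148 0 0 0 0 1" --pt "-0.065 -0.16 0 0 0 0 1"

```text
clock: 1.77
position: [0.5203, -0.0901, 0.2563]
ee_rot: [-0.04, 0.999, -0.001, 0.0]
ft_force: [-0.1, 0.5, -0.5]
grip_width: 0.995
grasp_force: 0.0
```

```bash
python3 mv.py 0.561 -0.163 0.256 95; python3 - <<'E'
from h import *
w=cam('wrist','w0'); cv2.imwrite('pics/w0b.png',cv2.resize(w['color'][:,:,::-1],(800,600),interpolation=cv2.INTER_CUBIC))
for n,p in dict(post=(.561,-.163,.142),piv=(.6495,-.136,.07),mark=(.515,-.118,.074)).items(): print(n,proj(w,p).round(0))
E
```

```text
clk 1.77 pos [ 0.5203 -0.0901  0.2563] ydeg 94.6 shift [-0.0347 -0.0759  0.0005] rot [-0.002  0.001 -0.007] j [-0.53  0.12  0.67  1.75 -0.07  1.3   1.81]
post [152. 241.]
piv [199. 296.]
mark [225. 166.]
```

View pics/w0b.png

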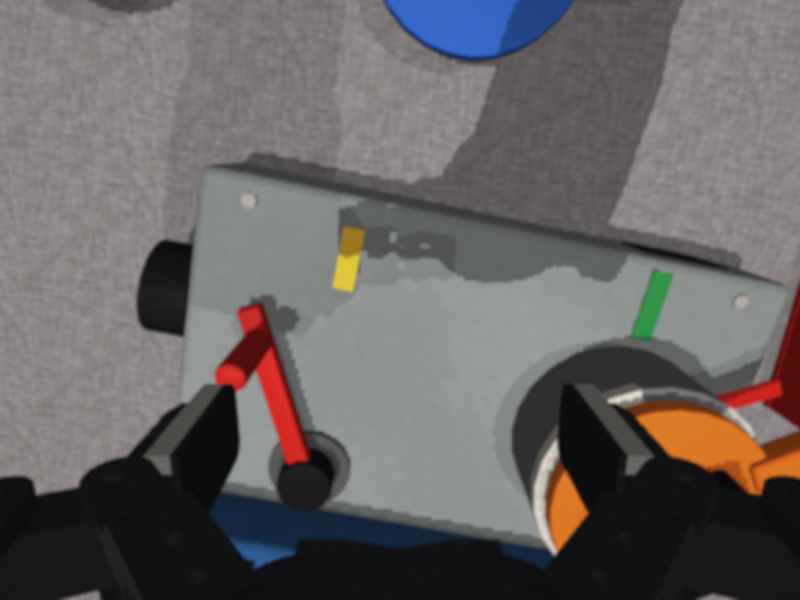

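Wrist view (800x600): the post top is at (231,376), the pivot knob at about (305,480), yellow mark ends at (352,228) and (343,291), and green mark ends at (660,272) and (643,337).

```bash
python3 - <<'E'
from h import *
w=load('w0');f=lambda u,v,z:ray(w,u/1.5625,v/1.5625,z)[:2]
print('post',f(231,376,.142),bp(w,148,240)); a,b=f(352,228,.074),f(343,291,.074);print('mark',a,b,'yaw',np.arctan2(*(b-a)[::-1]),'mid',(a+b)/2)
a,b=f(660,272,.071),f(643,337,.071);print('green',a,b,'yaw',np.arctan2(*(b-a)[::-1]))
print('piv',bp(w,195,308))
for n in 's0','t0':
    b=load(n);P=cloud(b);h=cv2.cvtColor(b['color'],cv2.COLOR_RGB2HSV)
    m=(b['depth']>0)&(abs(P[...,2]-.115)<.006)&(P[...,0]>.6)&(P[...,0]<.8)&(abs(P[...,1]+.06)<.25)&(h[...,0]>100)&(h[...,0]<125)
    Q=P[m][:,:2];c=np.cov(Q.T);wv,v=np.linalg.eigh(c);print(n,'long axis deg',np.degrees(np.arctan2(v[1,1],v[0,1])),Q.mean(0))
    # cap circle: orange+dark pixels z~.145
    m=(b['depth']>0)&(abs(P[...,2]-.146)<.006)&(h[...,0]>6)&(h[...,0]<18)&(h[...,1]>170)&(abs(P[...,0]-.61)<.1)&(abs(P[...,1]-.05)<.1)
    q=cv2.convexHull((P[m][:,:2]*1000).astype(np.float32))[:,0]
    from scipy.optimize import least_squares
    r=least_squares(lambda c:np.maximum(np.hypot(*(q-c[:2]).T)-56,-8),[612,51],loss='soft_l1',f_scale=1.5);print('cap',r.x)
    m=(b['depth']>0)&(abs(P[...,2]-.185)<.005)&(h[...,2]<70)&(abs(P[...,0]-.61)<.07)&(abs(P[...,1]-.05)<.07)
    print('bar',m.sum(),cv2.minAreaRect((P[m][:,:2]*1000).astype(np.float32)),np.median(P[m][:,2]))
E
```

```text
post [ 0.56068349 -0.16570286] [ 0.56024533 -0.16563608  0.1418307 ]
mark [ 0.49679931 -0.11846474] [ 0.53358231 -0.1215556 ] yaw -0.08383263356445028 mid [ 0.51519081 -0.12001017]
green [0.50828808 0.06000601] [0.54825003 0.05824049] yaw -0.04415124527994365
piv [ 0.64723162 -0.1363873   0.09431634]
s0 long axis deg 82.98250855975371 [ 0.71887948 -0.05354718]
cap [614.70517963  56.09255949]
bar 108 ((618.2359008789062, 49.65693283081055), (23.87554168701172, 63.1950798034668), 28.620861053466797) 0.18473469779116958
t0 long axis deg 82.88517948879309 [ 0.71387032 -0.05712575]
cap [610.94550489  52.49258187]
bar 185 ((611.7212524414062, 49.647193908691406), (28.10407066345215, 66.92906188964844), 29.147092819213867) 0.18535121034719565
```

>>> jog_arm --pt "-0.017 -0.038 0 0 0 0 1" --pt "-0.034 -0.078 0 0 0 0 1" --pt "-0.034 -0.078 0 0 0 0 1" --pt "-0.034 -0.078 0.03 0 0 0 1" --pt "-0.034 -0.078 0.06 0 0 0 1"

```text
clock: 2.23
position: [0.5608, -0.1604, 0.1962]
ee_rot: [-0.042, 0.999, -0.0, 0.001]
ft_force: [-0.1, 0.8, -0.9]
grip_width: 1.0
grasp_force: 0.0
```

>>> jog_arm --pt "0 0 0.02 0 0 0 1" --pt "0 0 0.04 0 0 0 1" --pt "0 0 0.055 0 0 0 1" --pt "0 0 0.066 0 0 0 1" --pt "0 0 0.066 0 0 0 1"

```text
clock: 2.65
position: [0.5587, -0.1586, 0.1279]
ee_rot: [-0.043, 0.999, 0.0, -0.002]
ft_force: [0.0, -0.3, -0.9]
grip_width: 1.001
grasp_force: 0.0
```

```bash
python3 mv.py 0.5605 -0.165 0.130 95
```

```text
clk 2.65 pos [ 0.5587 -0.1586  0.1279] ydeg 94.9 shift [-0.0012 -0.0065 -0.0021] rot [ 0.001 -0.004 -0.002] j [-0.35  0.4   0.67  1.76 -0.28  1.08  2.07]
```

>>> jog_arm --pt "-0.001 -0.006 -0.002 0 0 0 -1" --pt "-0.001 -0.006 -0.002 0 0 0 -1" --pt "-0.001 -0.006 -0.002 0 0 0 -1" --pt "-0.001 -0.006 -0.002 0 0 0 -1" --pt "-0.001 -0.006 -0.002 0 0 0 -1" --grip_force 30

```text
clock: 3.07
position: [0.5618, -0.1651, 0.1329]
ee_rot: [-0.043, 0.999, 0.0, 0.0]
ft_force: [-0.5, -0.4, -0.7]
grip_width: 0.294
grasp_force: 0.0
```

>>> jog_arm --pt "0 0 0 0 0 0 -1" --pt "0 0 0 0 0 0 -1" --pt "0 0 0 0 0 0 -1"

```text
clock: 3.32
position: [0.5617, -0.1651, 0.1327]
ee_rot: [-0.043, 0.999, 0.0, 0.0]
ft_force: [-1.6, -0.2, 5.2]
grip_width: 0.179
grasp_force: 29.3
```

```bash
python3 mv.py 0.554 -0.124 0.130 85
```

```text
clk 3.32 pos [ 0.5617 -0.1651  0.1327] ydeg 94.9 shift [0.0042 0.0416 0.0027] rot [0.    0.001 0.173] j [-0.34  0.4   0.68  1.75 -0.28  1.09  2.09]
```

>>> jog_arm --pt "0.002 0.008 0 0 0 0.03 -1" --pt "0.0035 0.016 0 0 0 0.07 -1" --pt "0.0045 0.024 0 0 0 0.1 -1" --pt "0.0048 0.032 0 0 0 0.14 -1" --pt "0.0045 0.0415 0 0 0 0.17 -1"

```text
clock: 3.73
position: [0.5559, -0.1247, 0.1329]
ee_rot: [0.044, 0.999, -0.001, 0.003]
ft_force: [21.0, -6.3, -12.8]
grip_width: 0.175
grasp_force: 29.4
```

>>> jog_arm --pt "0 0 0 0 0 0 -1" --pt "0 0 0 0 0 0 -1"

```text
clock: 3.9
position: [0.556, -0.1234, 0.1329]
ee_rot: [0.042, 0.999, -0.0, 0.003]
ft_force: [12.6, -0.8, -5.7]
grip_width: 0.179
grasp_force: 29.9
```

```bash
python3 mv.py 0.554 -0.124 0.130 85;  python3 - <<'E'
from h import *
w=cam('wrist','w1'); cv2.imwrite('pics/w1b.png',cv2.resize(w['color'][:,:,::-1],(800,600),interpolation=cv2.INTER_CUBIC))
E
```

```text
clk 3.9 pos [ 0.556  -0.1234  0.1329] ydeg 85.2 shift [ 0.0019 -0.0007  0.0028] rot [-0.     0.006  0.004] j [-0.45  0.37  0.71  1.79 -0.27  1.07  1.84]
```

View pics/w1b.png

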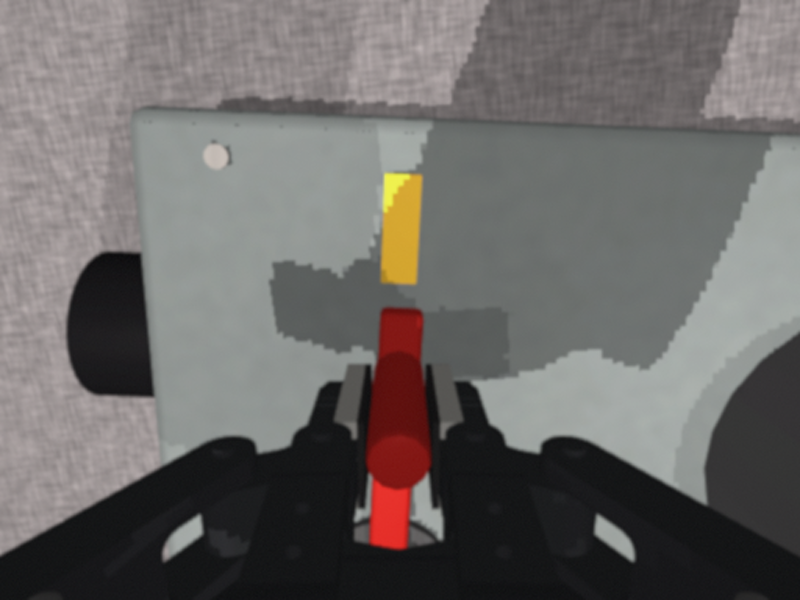

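Wrist view: the lever tip at (401,310) is in line with the yellow mark (400,284 to 404,175), so the lever is at idle. Release and rise.

>>> jog_arm --pt "-0.001 0 0 0 0 0 -0.4" --pt "-0.001 0 0 0 0 0 0" --pt "-0.001 0 0 0 0 0 0" --pt "-0.001 0 0 0 0 0 0" --pt "-0.001 0 -0.03 0 0 0 0"

```text
clock: 4.37
position: [0.5516, -0.1233, 0.1579]
ee_rot: [0.042, 0.999, -0.0, -0.004]
ft_force: [0.0, 0.5, -0.7]
grip_width: 0.502
grasp_force: 0.0
```

>>> jog_arm --pt "0 0 -0.03 0 0 0 0.3" --pt "0 0 -0.06 0 0 0 1" --pt "0 0 -0.085 0 0 0 1" --pt "0 0 -0.085 0 0 0 1"

```text
clock: 4.7
position: [0.5562, -0.1251, 0.2523]
ee_rot: [0.043, 0.999, 0.0, 0.003]
ft_force: [0.6, -0.2, -0.7]
grip_width: 0.998
grasp_force: 0.0
```

```bash
python3 mv.py 0.612 0.05 0.235 29;  python3 - <<'E'
from h import *
for n in ('scene','top'):
    b=cam(n,n[0]+'1');P=cloud(b);h=cv2.cvtColor(b['color'],cv2.COLOR_RGB2HSV);H,S=h[...,0],h[...,1]
    m=(b['depth']>0)&((H<5)|(H>174))&(S>170)&(P[...,1]<0)&(P[...,1]>-.3)&(P[...,0]>.4)&(P[...,0]<.7)&(P[...,2]>.075)
    Q=P[m&(P[...,2]>.125)];print(n,m.sum(),len(Q),Q.mean(0), cv2.minAreaRect((P[m][:,:2]*1000).astype(np.float32)))
    d=np.array([.648,-.136])-Q.mean(0)[:2];print('yaw',np.arctan2(d[1],d[0]))
E
```

```text
clk 4.7 pos [ 0.5562 -0.1251  0.2523] ydeg 85.1 shift [-0.0405  0.1792  0.0177] rot [0.004 0.006 0.979] j [-0.49  0.24  0.75  1.66 -0.17  1.3   1.77]
scene 83 11 [ 0.56248563 -0.12253398  0.1394495 ] ((591.1043090820312, -126.352783203125), (14.164576530456543, 95.1826171875), 81.12838745117188)
yaw -0.15618823419682434
top 1 1 [ 0.54604722 -0.06138743  0.33931903] ((546.0472412109375, -61.38742446899414), (0.0, 0.0), 0.0)
yaw -0.631773533211308
```

>>> jog_arm --pt "-0.008 0.036 0 0 0 0.12 1" --pt "-0.016 0.072 0 0 0 0.24 1" --pt "-0.024 0.108 0 0 0 0.36 1" --pt "-0.032 0.144 0 0 0 0.48 1" --pt "-0.0405 0.179 0 0 0 0.6 1"

```text
clock: 5.22
position: [0.6095, 0.0526, 0.2457]
ee_rot: [0.339, 0.941, -0.0, -0.001]
ft_force: [0.6, -0.3, 0.6]
grip_width: 1.0
grasp_force: 0.0
```

>>> jog_arm --pt "0 0 0 0 0 0.12 1" --pt "0 0 0 0 0 0.24 1" --pt "0 0 0 0 0 0.36 1" --pt "0 0 0 0 0 0.38 1" --pt "0 0 0 0 0 0.38 1"

```text
clock: 5.63
position: [0.6095, 0.0507, 0.246]
ee_rot: [0.507, 0.862, -0.001, -0.001]
ft_force: [0.1, -0.4, 0.2]
grip_width: 0.997
grasp_force: 0.0
```

```bash
python3 mv.py 0.612 0.05 0.163 29; python3 - <<'E'
from h import *
w=cam('wrist','w2'); cv2.imwrite('pics/w2b.png',cv2.resize(w['color'][:,:,::-1],(800,600),interpolation=cv2.INTER_CUBIC))
P=cloud(w);h=cv2.cvtColor(w['color'],cv2.COLOR_RGB2HSV)
m=(w['depth']>0)&(abs(P[...,2]-.185)<.005)&(h[...,2]<80)&(abs(P[...,0]-.61)<.07)&(abs(P[...,1]-.05)<.07)
print('bar',m.sum(),cv2.minAreaRect((P[m][:,:2]*1000).astype(np.float32)) if m.sum()>3 else '', 'proj',proj(w,(.612,.05,.185))*1.5625)
E
```

```text
clk 5.63 pos [0.6095 0.0507 0.246 ] ydeg 29.1 shift [-0.0018  0.002   0.083 ] rot [-0.002 -0.     0.002] j [-0.79  0.39  0.82  1.55 -0.29  1.33  0.57]
bar 5434 ((614.472900390625, 49.61095428466797), (26.796669006347656, 68.689208984375), 29.203636169433594) proj [402.42465299 352.5451726 ]
```

View pics/w2b.png

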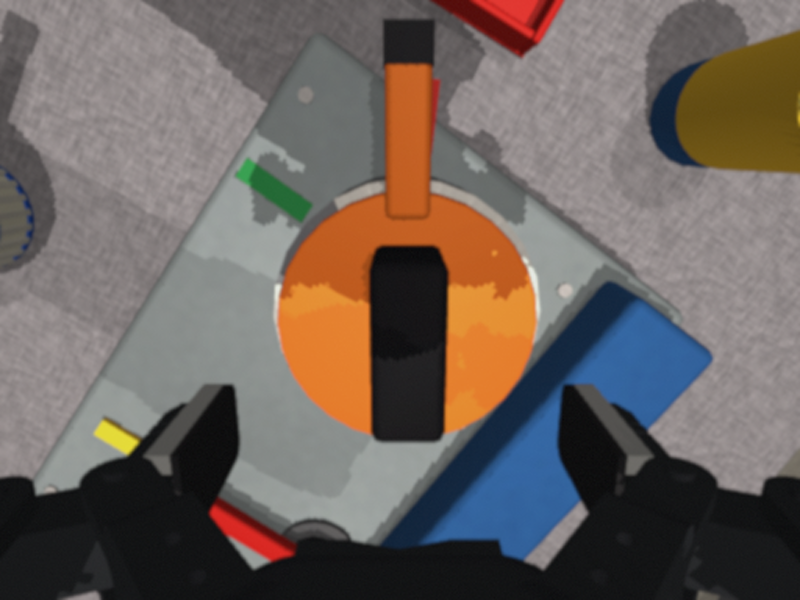

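Wrist view: the orange filter's bar is centred at (408,343), along the tool's x between the fingers, and the arm points up to its black tip at (409,42). Descend and grip the bar.

>>> jog_arm --pt "-0.002 0.003 0.01 0 0 0 1" --pt "-0.002 0.003 0.03 0 0 0 1" --pt "-0.002 0.003 0.05 0 0 0 1" --pt "-0.002 0.003 0.065 0 0 0 1" --pt "-0.002 0.003 0.074 0 0 0 1"

```text
clock: 6.1
position: [0.6127, 0.0502, 0.1706]
ee_rot: [0.507, 0.862, -0.001, -0.001]
ft_force: [-0.3, 0.9, -0.3]
grip_width: 0.997
grasp_force: 0.0
```

>>> jog_arm --pt "0 0 0 0 0 0 1" --pt "0 0 0 0 0 0 -1" --pt "0 0 0 0 0 0 -1" --pt "0 0 0 0 0 0 -1" --pt "0 0 0 0 0 0 -1" --grip_force 60

```text
clock: 6.52
position: [0.6141, 0.0504, 0.1741]
ee_rot: [0.507, 0.862, 0.001, 0.0]
ft_force: [0.0, -0.1, 0.2]
grip_width: 0.454
grasp_force: 0.0
```

>>> jog_arm --pt "0 0 0 0 0 0 -1" --pt "0 0 0 0 0 0 -1" --pt "0 0 0 0 0 0 -1"

```text
clock: 6.77
position: [0.6139, 0.0503, 0.174]
ee_rot: [0.508, 0.862, 0.0, 0.0]
ft_force: [-1.2, 0.1, 6.7]
grip_width: 0.321
grasp_force: 60.1
```

```bash
python3 mv.py 0.612 0.05 0.172 83
```

```text
clk 6.77 pos [0.6139 0.0503 0.174 ] ydeg 29.0 shift [ 0.0006 -0.0018  0.002 ] rot [ 0.001  0.001 -0.943] j [-0.76  0.46  0.79  1.63 -0.34  1.2   0.61]
```

>>> jog_arm --pt "0 0 0 0 0 -0.09 -1" --pt "0 0 0 0 0 -0.18 -1" --pt "0 0 0 0 0 -0.27 -1" --pt "0 0 0 0 0 -0.36 -1" --pt "0 0 0 0 0 -0.45 -1"

```text
clock: 7.18
position: [0.6143, 0.0507, 0.174]
ee_rot: [0.3, 0.954, 0.001, 0.001]
ft_force: [1.1, 1.0, 3.8]
grip_width: 0.32
grasp_force: 59.9
```

>>> jog_arm --pt "0 0 0 0 0 -0.09 -1" --pt "0 0 0 0 0 -0.18 -1" --pt "0 0 0 0 0 -0.27 -1" --pt "0 0 0 0 0 -0.36 -1" --pt "0 0 0 0 0 -0.4 -1"

```text
clock: 7.6
position: [0.6142, 0.0509, 0.174]
ee_rot: [0.104, 0.995, 0.001, 0.001]
ft_force: [0.8, 0.9, 3.3]
grip_width: 0.318
grasp_force: 59.9
```

```bash
python3 mv.py 0.612 0.05 0.172 83; python3 -c "
from h import *;o=get_obs();print(o['ft_force'],o['torque'])"
```

```text
clk 7.6 pos [0.6142 0.0509 0.174 ] ydeg 78.0 shift [ 0.0019 -0.0014  0.002 ] rot [ 0.001  0.001 -0.087] j [-0.64  0.41  0.62  1.62 -0.26  1.19  1.4 ]
[0.80963195 0.85706253 3.3237308 ] [ 0.32732474 -0.03686457 -0.0983653 ]
```

>>> jog_arm --pt "0 0 0 0 0 -0.06 -1" --pt "0 0 0 0 0 -0.1 -1" --pt "0 0 0 0 0 -0.12 -1" --pt "0 0 0 0 0 -0.12 -1" --pt "0 0 0 0 0 -0.12 -1"

```text
clock: 8.02
position: [0.6142, 0.0507, 0.174]
ee_rot: [0.048, 0.999, 0.0, 0.001]
ft_force: [0.8, 1.0, 6.2]
grip_width: 0.316
grasp_force: 60.2
```

```bash
python3 mv.py 0.612 0.05 0.172 83; python3 -c "
from h import *;o=get_obs();print(o['ft_force'],o['torque'])
w=cam('wrist','w3');cv2.imwrite('pics/w3b.png',cv2.resize(w['color'][:,:,::-1],(800,600)))"
```

```text
clk 8.02 pos [0.6142 0.0507 0.174 ] ydeg 84.5 shift [ 0.0021 -0.0009  0.002 ] rot [0.001 0.001 0.026] j [-0.62  0.41  0.6   1.62 -0.25  1.19  1.5 ]
[0.77747333 1.04958351 6.19441294] [ 0.48811061 -0.10439373  0.04500668]
```

View pics/w3b.png

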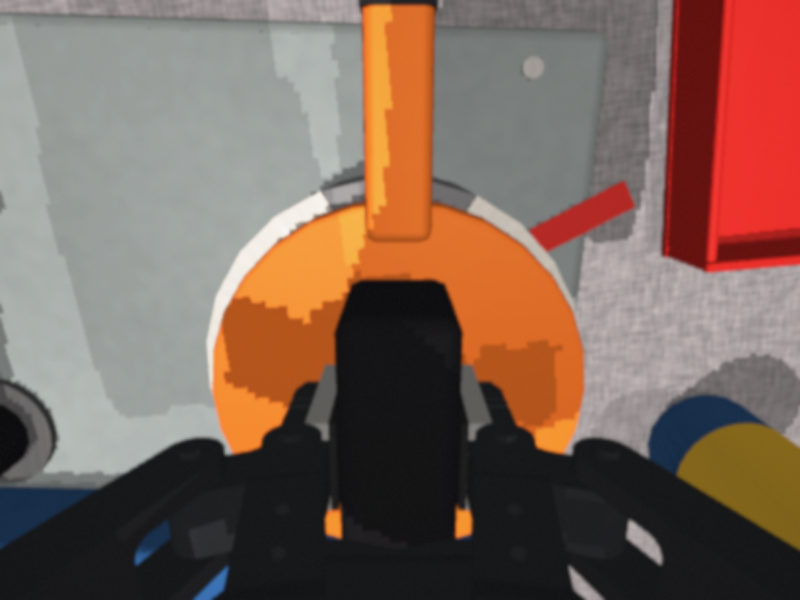

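Wrist view: the arm (399,120) covers the green mark and points square to the housing's front edge. I nudge it on to the stop, then lift straight.

>>> jog_arm --pt "0 0 0 0 0 -0.02 -1" --pt "0 0 0 0 0 -0.04 -1" --pt "0 0 0 0 0 -0.04 -1" --pt "0 0 0 0 0 -0.02 -1" --pt "0 0 0 0 0 -0.01 -1" --grip_force 80

```text
clock: 8.48
position: [0.6139, 0.0497, 0.174]
ee_rot: [0.044, 0.999, -0.0, 0.0]
ft_force: [-0.9, -1.7, 8.1]
grip_width: 0.316
grasp_force: 78.9
```

>>> jog_arm --pt "0 0 -0.005 0 0 0 -1" --pt "0 0 -0.012 0 0 0 -1" --pt "0 0 -0.02 0 0 0 -1" --pt "0 0 -0.03 0 0 0 -1" --pt "0 0 -0.04 0 0 0 -1"

```text
clock: 8.9
position: [0.6135, 0.0504, 0.2142]
ee_rot: [0.042, 0.999, -0.0, -0.0]
ft_force: [0.5, -0.0, -3.3]
grip_width: 0.316
grasp_force: 78.9
```

>>> jog_arm --pt "0 0 -0.01 0 0 0 -1" --pt "0 0 -0.02 0 0 0 -1" --pt "0 0 -0.03 0 0 0 -1" --pt "0 0 -0.04 0 0 0 -1" --pt "0 0 -0.045 0 0 0 -1"

```text
clock: 9.32
position: [0.6141, 0.0504, 0.2601]
ee_rot: [0.042, 0.999, 0.0, 0.001]
ft_force: [-0.5, -0.4, -3.8]
grip_width: 0.321
grasp_force: 79.1
```

```bash
python3 mv.py 0.521 0.291 0.259 90; python3 - <<'E'
from h import *
w=cam('scene','s2');cv2.imwrite('pics/s2b.png',cv2.resize(w['color'][130:330,150:400,::-1],(750,600),interpolation=cv2.INTER_CUBIC))
E
```

```text
clk 9.32 pos [0.6141 0.0504 0.2601] ydeg 85.1 shift [0.1131 0.2319 0.0011] rot [ 0.001  0.002 -0.085] j [-0.64  0.34  0.62  1.51 -0.2   1.35  1.48]
```

View pics/s2b.png

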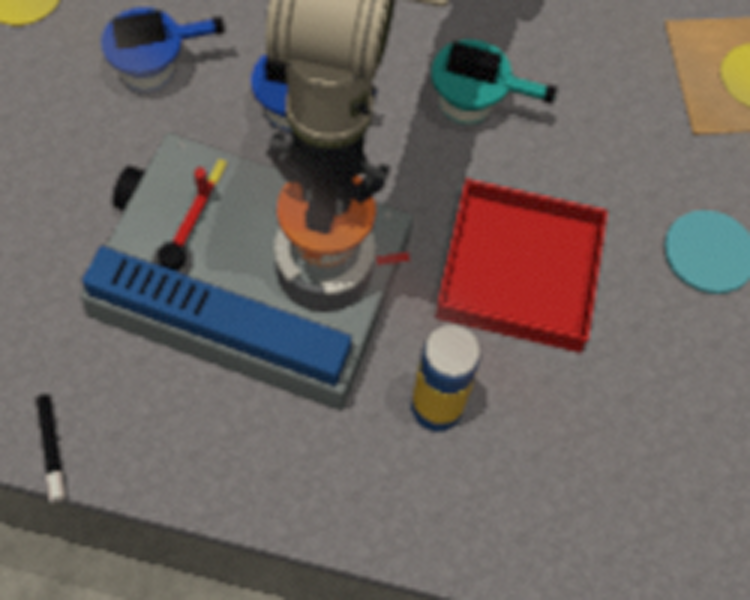

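Scene crop: the filter at (325,215) hangs above the pot rim, and the lever at (190,215) points at the yellow mark. The tray is at (523,265), with the can at (447,375) clear of the path. Carry it over.

>>> jog_arm --pt "0.015 0.02 -0.005 0 0 0 -1" --pt "0.03 0.045 -0.01 0 0 -0.02 -1" --pt "0.045 0.075 -0.01 0 0 -0.04 -1" --pt "0.06 0.105 -0.01 0 0 -0.06 -1" --pt "0.073 0.135 -0.01 0 0 -0.08 -1"

```text
clock: 9.78
position: [0.5512, 0.1924, 0.2683]
ee_rot: [0.002, 1.0, 0.0, -0.0]
ft_force: [1.2, 1.1, -4.3]
grip_width: 0.317
grasp_force: 79.7
```

>>> jog_arm --pt "0.01 0.03 0 0 0 0 -1" --pt "0.02 0.055 0 0 0 0 -1" --pt "0.028 0.078 0 0 0 0 -1" --pt "0.032 0.095 0 0 0 0 -1" --pt "0.032 0.1 0 0 0 0 -1"

```text
clock: 10.2
position: [0.5188, 0.2952, 0.2677]
ee_rot: [-0.0, 1.0, 0.0, -0.001]
ft_force: [0.3, 0.1, -4.6]
grip_width: 0.314
grasp_force: 79.8
```

```bash
python3 mv.py 0.521 0.291 0.112 90
```

```text
clk 10.2 pos [0.5188 0.2952 0.2677] ydeg 90.0 shift [-0.0024 -0.0043  0.1557] rot [ 0.001 -0.001  0.   ] j [-0.99  0.28  0.48  1.55 -0.13  1.35  1.08]
```

>>> jog_arm --pt "-0.001 -0.002 0.015 0 0 0 -1" --pt "-0.002 -0.004 0.035 0 0 0 -1" --pt "-0.002 -0.004 0.06 0 0 0 -1" --pt "-0.002 -0.004 0.085 0 0 0 -1" --pt "-0.002 -0.004 0.105 0 0 0 -1"

```text
clock: 10.62
position: [0.5226, 0.286, 0.1613]
ee_rot: [0.003, 1.0, -0.001, -0.001]
ft_force: [0.2, 0.2, -4.6]
grip_width: 0.317
grasp_force: 79.7
```

>>> jog_arm --pt "0 0 0.015 0 0 0 -1" --pt "0 0 0.025 0 0 0 -1" --pt "0 0 0.035 0 0 0 -1" --pt "0 0 0.04 0 0 0 -1" --pt "0 0 0.042 0 0 0 -1"

```text
clock: 11.03
position: [0.5228, 0.287, 0.1208]
ee_rot: [0.003, 1.0, -0.0, -0.0]
ft_force: [0.2, 0.4, -3.6]
grip_width: 0.315
grasp_force: 79.7
```

```bash
python3 mv.py 0.521 0.291 0.109 90
```

```text
clk 11.03 pos [0.5228 0.287  0.1208] ydeg 89.7 shift [0.0018 0.004  0.0118] rot [-0.    -0.    -0.005] j [-0.95  0.4   0.46  1.72 -0.2   1.07  1.14]
```

Slow to contact.

>>> jog_arm --pt "0 0 0.002 0 0 0 -1" --pt "0 0 0.004 0 0 0 -1" --pt "0 0 0.006 0 0 0 -1" --pt "0 0 0.008 0 0 0 -1" --pt "0 0 0.008 0 0 0 -1"

```text
clock: 11.45
position: [0.5227, 0.2873, 0.1132]
ee_rot: [0.002, 1.0, 0.0, -0.0]
ft_force: [-0.1, 0.0, -3.6]
grip_width: 0.32
grasp_force: 79.7
```

>>> jog_arm --pt "0 0 0.001 0 0 0 -1" --pt "0 0 0.002 0 0 0 -1" --pt "0 0 0.003 0 0 0 -1"

```text
clock: 11.7
position: [0.5228, 0.2873, 0.1103]
ee_rot: [0.002, 1.0, 0.0, 0.0]
ft_force: [0.7, -0.5, -4.4]
grip_width: 0.317
grasp_force: 79.7
```

>>> jog_arm --pt "0 0 0.001 0 0 0 -1" --pt "0 0 0.002 0 0 0 -1" --pt "0 0 0.002 0 0 0 -1"

```text
clock: 11.95
position: [0.5229, 0.2872, 0.1091]
ee_rot: [0.002, 1.0, 0.0, 0.0]
ft_force: [-3.6, -2.6, 4.6]
grip_width: 0.317
grasp_force: 80.8
```

Contact with the tray floor. Release and retreat.

>>> jog_arm --pt "0 0 0 0 0 0 -0.2" --pt "0 0 0 0 0 0 0.2" --pt "0 0 0 0 0 0 0.6" --pt "0 0 0 0 0 0 0.6" --pt "0 0 0 0 0 0 0.6"

```text
clock: 12.37
position: [0.5229, 0.2873, 0.1084]
ee_rot: [0.002, 1.0, 0.0, 0.0]
ft_force: [0.2, -0.1, 0.1]
grip_width: 0.8
grasp_force: 0.0
```

>>> jog_arm --pt "0 0 -0.02 0 0 0 0.6" --pt "0 0 -0.05 0 0 0 0.6" --pt "0 0 -0.08 0 0 0 0.6" --pt "0 0 -0.11 0 0 0 0.6" --pt "0 0 -0.14 0 0 0 0.6"

```text
clock: 12.78
position: [0.5226, 0.287, 0.2498]
ee_rot: [0.003, 1.0, 0.0, 0.0]
ft_force: [0.3, 0.4, 0.3]
grip_width: 0.801
grasp_force: 0.0
```

>>> jog_arm --pt "0.04 0.03 -0.02 0 0 0 0.6" --pt "0.07 0.06 -0.02 0 0 0 0.6" --pt "0.1 0.09 -0.02 0 0 0 0.6" --pt "0.1 0.12 -0.02 0 0 0 0.6" --pt "0.1 0.12 -0.02 0 0 0 0.6"

```text
clock: 13.2
position: [0.4177, 0.4158, 0.268]
ee_rot: [-0.003, 1.0, 0.002, -0.001]
ft_force: [-1.3, 1.0, -0.5]
grip_width: 0.801
grasp_force: 0.0
```

```bash
python3 - <<'E'
from h import *
w=cam('scene','s3');cv2.imwrite('pics/s3b.png',cv2.resize(w['color'][130:330,150:400,::-1],(750,600),interpolation=cv2.INTER_CUBIC))
t=cam('top','t3')
for b in (w,t):
    P=cloud(b);h=cv2.cvtColor(b['color'],cv2.COLOR_RGB2HSV);H,S,V=h[...,0],h[...,1],h[...,2]
    m=(b['depth']>0)&(abs(P[...,2]-.12)<.006)&(V<70)&(abs(P[...,0]-.52)<.08)&(abs(P[...,1]-.29)<.08)
    print('bar',m.sum(),cv2.minAreaRect((P[m][:,:2]*1000).astype(np.float32)) if m.sum()>3 else '',np.median(P[m][:,2]))
    m=(b['depth']>0)&((H<5)|(H>174))&(S>170)&(P[...,1]<0)&(P[...,1]>-.3)&(P[...,0]>.4)&(P[...,0]<.7)&(P[...,2]>.125)&(P[...,2]<.15)
    q=P[m].mean(0);print('post',m.sum(),q,'yaw',np.arctan2(-.136-q[1],.648-q[0]))
E
```

```text
bar 106 ((525.4441528320312, 286.729248046875), (23.86353302001953, 70.31890106201172), 89.96707916259766) 0.12008727436296403
post 8 [ 0.56232279 -0.12159299  0.13656836] yaw -0.16659600564470844
bar 182 ((522.1820068359375, 286.24462890625), (27.417064666748047, 68.85295867919922), 89.49114990234375) 0.11997629629818499
post 19 [ 0.55533716 -0.12206197  0.13899523] yaw -0.1492973987390198
```

View pics/s3b.png

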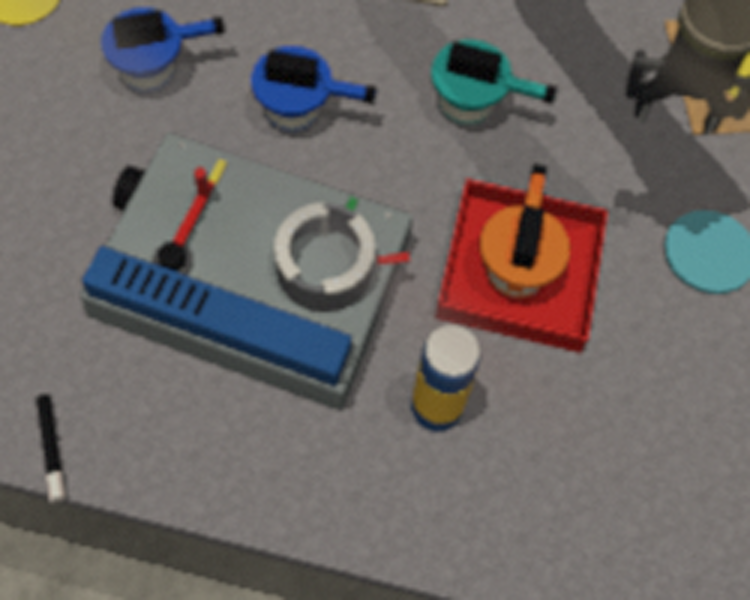

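Scene crop: the filter stands upright in the tray at (525,255), with its bar top at 0.120 m as expected. The lever points at the yellow mark (218,170), and the can and disc have not moved. Settle and hand in.

>>> jog_arm --pt "0 0 0 0 0 0 0.6" --pt "0 0 0 0 0 0 0.6" --pt "0 0 0 0 0 0 0.6"

```text
clock: 13.55
position: [0.4243, 0.4064, 0.2684]
ee_rot: [0.004, 1.0, -0.0, 0.0]
ft_force: [0.1, 0.0, -0.4]
grip_width: 0.798
grasp_force: 0.0
```

```bash
python3 -c "
from workcell import workorder;print(workorder.hand_in())"
```

```text
the job is handed in; nothing more can be done
None
```

The job is handed in, with no verdict returned: by my last pictures the lever is on the idle mark within tolerance, the orange filter stands upright and released in the red tray, and the can and disc are where they were; I did not re-check the tape roll, but the arm stayed well clear of it.

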